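Unlock the pipe fitters' tool chest

ROBOT

A 7-joint arm with a two-finger parallel gripper is mounted at the origin on the work surface. World frame = base frame: x ahead of the robot, y to its left, z up, the work surface at z = 0. Lengths are in m, angles in rad, forces in N, time in s.
With the tool pointing down it reaches from about 0.35 to 0.9 m from the base axis. Payload 7.2 kg.
Tool frame: the origin (TCP) lies between the finger pads; the fingertips stand env.tip_extent ahead of it and the grasp point (between the pads) lies 6 mm ahead of it (env.tip_extent is the distance from the TCP to the fingertips, in m); z points along the fingers, y is the line along which they close (so a half turn about z gives the same grasp; the last joint's range is limited). The gripper opens to 85 mm and grips with 20 to 120 N. Pads are 22 mm wide; open, the fingers measure 114 mm over their backs; the gripper's body (76 mm by 85 mm) begins 54 mm behind the grasp point. The pads swing forward as they close: fully open they stand 13 mm farther back than shut.
Start: joints at [-1.35, 0.411, -0.013, 1.596, 0.006, 1.134, -0.082], TCP at [0.178, 0.599, 0.229] pointing down, gripper open.
Joint ranges: [-2.95, 2.95], [-0.29, 1.99], [-1.47, 1.44], [0.14, 2.54], [-1.03, 4.17], [0.13, 1.85], [-2.86, 2.86]. Speed limits (rad/s): [2.39, 2.39, 3.01, 3.01, 3.14, 3.14, 3.14].

INTERFACE

Orientations are given as a unit quaternion [x, y, z, w].
In Python, from station import env, claw, kin, eyes gives the robot as it stands. Calls block until the motion is done:
- env.movep(position, orientation): joint-space move of the TCP to a pose.
- env.servo_line(position, orientation=None, max_speed=0.15, force_limit=None): straight line of the TCP; orientation=None keeps the orientation; max_speed is the mean speed in m/s. With force_limit (N) it stops when the force on the tool has changed by that much, and returns True; else False.
- env.set_joints(angles): joint-space move.
- claw.open_jaws() and claw.clamp(): open the fingers fully, or close them until they stop; the grip force is fixed at half the most.
- env.sleep(seconds).
- kin.ik(position, orientation): joint angles nearest the present ones, or None.
- env.sense(): the state.
- eyes.read_camera(name): name is "side" or "top"; returns (picture, depth): 400x640x3 uint8, blue, green, red; 400x640 float32, m along the optical axis (not along the pixel's ray), 0 where there is no reading.
- eyes.calibration(name): a dict with "fx", "fy", "cx", "cy" (pixels), "distortion" ([k1, k2, p1, p2, k3] as OpenCV has them; the pictures are not rectified), "eye" and "orientation" of the camera in the world. Camera axes: x right, y down, z forward; pixel columns grow to the right and rows downward; lengths in m; the calibration is good to about 2 mm. A picture is of the moment at which its call begins. calibration takes no time and is no camera call.
A pose or a line that the arm cannot do raises env.IKError and nothing moves.
- env.sign_off(): hands the job in; it is judged then, once.
The state is a dict: "t": time; "joint_pos": joint angles; "dq": joint speeds; "joint_efforts": joint torques, N m; "ee_pos": TCP position; "tcp_rot": TCP orientation; "force": force on the tool from outside, world axes, zero at the start; "ft_torque": the same for the moment, N m; "grip_width": finger opening in m; "gripper_force": force on a finger pad.
Only numpy, scipy, OpenCV 4.12 (cv2) and the standard library are available. Lean on these libraries where they do the work, as an engineer would, in place of code of your own. Each camera call takes 0.05 s, during which the arm holds its last target. There are 200 camera calls.

TASK

Unlock the tool chest: roll the three numbered thumbwheels of the lock on its lid until they read 4, 7, 2 from left to right as seen from the robot, each number uppermost and clicked in. Then draw the bolt with the upright handle all the way back to the right, clear of the staple. Leave the code standing, and the loose fittings and tools where they lie.

Things in the scene. Friction and masses are not known exactly. Their poses are not given: they have to be found in the camera images.
- chest: grey steel tool chest, fixed, 260 (x) x 470 (y) x 130 mm high; origin on the bench under its centre, z up, x away from the robot and y to the left at yaw 0. On the flat lid stands a dark steel lock case 34 mm high (deck 164 mm above the bench), x -100 to +8 and y -190 to +95 mm in the chest's frame. Three brass thumbwheels on one level axle along y stick up through the deck, 56 mm apart.
- left_hub (a point): centre of the left wheel (chest's +y side; code number 4), on the axle, 168 mm above the bench, 4 mm above the deck, half-way through its width; fixed, with the chest's axes. All wheels are alike: 24 mm wide, rim of 28 mm radius with ten straight fins across it (5 mm thick, 8 mm high, round tops at 36 mm radius), 36 degrees apart, and black numerals 0 to 9 between them, upright for a reader at the robot.
- middle_hub (a point): the same point of the middle wheel (code number 7). Each wheel clicks in on a spring ball with one numeral exactly uppermost, a fin 18 degrees either side of it. About 3 N on a fin turns it; past half-way it clicks over by itself to the next number. A wheel may start resting part-way between two; touched, it clicks in. The top rolled away from the robot (chest's +x) raises the number, towards the robot lowers it.
- right_hub (a point): the same point of the right wheel (chest's -y side; code number 2). Thin pointed bearing plates (3 mm thick, points 57 mm above the lid, 21 mm to either side of the axle at the deck) stand between and beside the wheels, 28 mm from each wheel's middle; the uppermost numerals are read in line with these points.
- wheel_left (a joint): turn of the left thumbwheel in rad: 0 with numeral 0 uppermost, numeral n uppermost at n x 0.628, plus or minus whole turns of 6.283 (it turns endlessly both ways); grows when the wheel's top moves towards the chest's +x, away from the robot.
- wheel_middle (a joint): turn of the middle thumbwheel in rad: 0 with numeral 0 uppermost, numeral n uppermost at n x 0.628, plus or minus whole turns of 6.283 (it turns endlessly both ways); grows when the wheel's top moves towards the chest's +x, away from the robot.
- wheel_right (a joint): turn of the right thumbwheel in rad: 0 with numeral 0 uppermost, numeral n uppermost at n x 0.628, plus or minus whole turns of 6.283 (it turns endlessly both ways); grows when the wheel's top moves towards the chest's +x, away from the robot.
- bolt (a joint): the lock's steel bolt, travel in m along the chest's -y (to the right): 0 = locked, shot through the staple beyond the left end of the lock case; clear of the staple from 0.026; 0.045 = fully drawn (stop). About 2 N of friction; stays where it is left. It is blocked after 6 mm unless all three wheels show the code, and once drawn it keeps the wheels from turning.
- bolt_handle (a point): on the axis of the bolt's upright round handle post (15 mm thick, 18 mm knob on top), 20 mm above the deck; the post stands 41 mm above the deck near the right end of the lock case (chest's frame x -82, y -123 mm when locked) and moves with the bolt. Between the post and the right wheel 47 mm are free.
- tee: loose copper tee fitting, 88 mm long, 25 mm thick, lying on the back part of the lid; origin under its middle
- press_jaw: loose dark steel press jaw, about 130 x 80 x 34 mm, lying on the bench right of the chest; origin under its middle
- wrench: loose steel wrench, 190 mm long, lying on the bench left of the chest; origin under its middle
- elbow: loose copper pipe elbow, about 85 x 90 mm, 22 mm thick, lying on the bench left of the chest, farther from the robot; origin under its middle

How it is judged:
On the way:
1. all three wheels stand on the code 4-7-2 while the bolt is still home ((value of joint wheel_left between -3.97 and -3.57 rad or value of joint wheel_left between 2.313 and 2.713 rad or value of joint wheel_left between 8.596 and 8.996 rad) and (value of joint wheel_middle between -2.085 and -1.685 rad or value of joint wheel_middle between 4.198 and 4.598 rad or value of joint wheel_middle between 10.481 and 10.881 rad) and (value of joint wheel_right between -5.227 and -4.827 rad or value of joint wheel_right between 1.057 and 1.457 rad or value of joint wheel_right between 7.34 and 7.74 rad) and value of joint bolt below 0.01 m), for 0.2 s.
At the end, for the whole second after the job is handed in: the wheels show 4, 7, 2 from left to right (each within 0.2 rad of its number), the bolt is drawn back at least 38 of its 45 mm, and the bolt is at rest ((value of joint wheel_left between -3.97 and -3.57 rad or value of joint wheel_left between 2.313 and 2.713 rad or value of joint wheel_left between 8.596 and 8.996 rad) and (value of joint wheel_middle between -2.085 and -1.685 rad or value of joint wheel_middle between 4.198 and 4.598 rad or value of joint wheel_middle between 10.481 and 10.881 rad) and (value of joint wheel_right between -5.227 and -4.827 rad or value of joint wheel_right between 1.057 and 1.457 rad or value of joint wheel_right between 7.34 and 7.74 rad) and value of joint bolt above 0.038 m and velocity of joint bolt between -0.01 and 0.01 m/s); the robot touches nothing.
It fails at once if the copper tee is moved more than 30 mm (distance of tee from where it was at the start of the episode above 0.03 m).
It fails at once if the press jaw is moved more than 30 mm (distance of press_jaw from where it was at the start of the episode above 0.03 m).
It fails at once if the wrench is moved more than 30 mm (distance of wrench from where it was at the start of the episode above 0.03 m).
It fails at once if the copper elbow is moved more than 30 mm (distance of elbow from where it was at the start of the episode above 0.03 m).
It also fails if it takes over 72 s, if anything falls off the work surface, if the arm or the gripper's body presses on something with over 40 N, if the wrist force passes 120 N, or if a joint passes its speed limit or range.

## Working session

There is one attempt and no reset: what is moved stays moved. The work goes in short steps, each a Python script; the robot and the scene stay as the last script left them, time stands still between calls to the robot, and variables do not carry over. Pictures are saved under pics/ and viewed, at most 10 in all, crops included, and the job is handed in when it is done.

```bash
mkdir -p pics; ls
python3 - <<'E'
from station import env, claw, kin, eyes
import cv2, numpy as np
for n in ("side","top"):
    p,d=eyes.read_camera(n); cv2.imwrite(f"pics/{n}0.png",p); np.save(f"pics/{n}0.npy",d)
    print(n,eyes.calibration(n))
s=env.sense(); print(s["t"],s["ee_pos"],s["tcp_rot"],s["grip_width"],env.tip_extent)
E
```

```text
pics
side {'fx': 429.8320879203159, 'fy': 429.8320879203159, 'cx': 312.33583052280005, 'cy': 206.3035029097181, 'distortion': array([-0.01414522,  0.        ,  0.        ,  0.        ,  0.        ]), 'eye': array([ 0.16646714, -0.88658942,  0.7522362 ]), 'orientation': array([ 0.85459153, -0.20108565,  0.09788399, -0.46867536])}
top {'fx': 365.2165344978672, 'fy': 365.2165344978672, 'cx': 319.3215020040927, 'cy': 198.8457144321378, 'distortion': array([-0.01628181,  0.        ,  0.        ,  0.        ,  0.        ]), 'eye': array([ 0.45681877, -0.019814  ,  1.11416947]), 'orientation': array([ 0.70845822, -0.70384133,  0.03812122, -0.03522937])}
0.1 [0.17787085 0.59867715 0.22804364] [ 1.43857805e-01  9.89598102e-01 -7.23059419e-04 -7.02889827e-05] 0.08523687691514978 0.025
```

View pics/side0.png

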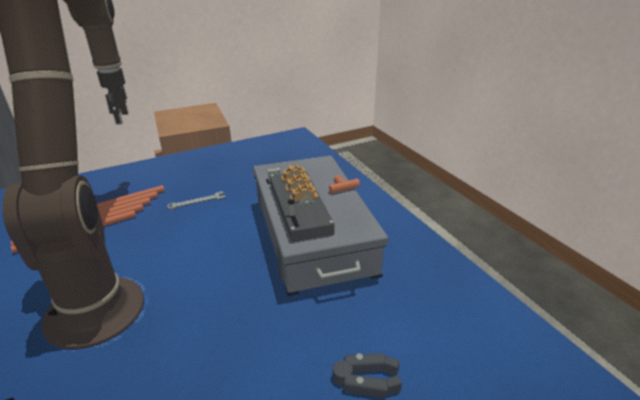

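View pics/top0.png

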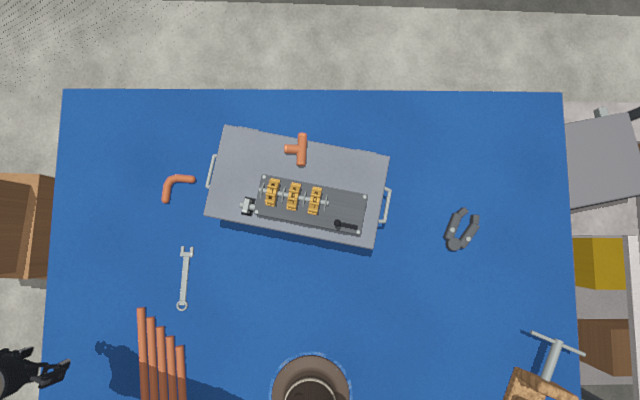

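The top view shows the chest at about (298,188), turned slightly clockwise. The wheels are at (271,192), (293,196) and (315,200), and the handle is near (338,224). In the side view the wheels are at about (298,182). Next I fit the chest pose from depth and make rectified close-ups.

```bash
cat > h.py <<'E'
from station import env, claw, kin, eyes
import cv2, numpy as np
from scipy.spatial.transform import Rotation as R
def cam(n):
    c=eyes.calibration(n); K=np.array([[c["fx"],0,c["cx"]],[0,c["fy"],c["cy"]],[0,0,1]])
    return K,np.array(c["distortion"]),np.array(c["eye"]),R.from_quat(c["orientation"]).as_matrix()
def cloud(n,d):
    K,D,e,M=cam(n); v,u=np.mgrid[:400,:640]
    q=cv2.undistortPoints(np.stack([u,v],-1).reshape(-1,1,2).astype(float),K,D)[:,0]
    P=np.c_[q,np.ones(len(q))]*d.reshape(-1,1)
    return (P@M.T+e).reshape(400,640,3)
def proj(n,P):
    K,D,e,M=cam(n); P=np.atleast_2d(P)
    return cv2.projectPoints((P-e)@M,np.zeros(3),np.zeros(3),K,D)[0][:,0]
E
python3 - <<'E'
from h import *
d=np.load("pics/top0.npy"); P=cloud("top",d)
m=(P[...,2]>.115)&(P[...,2]<.145)&(d>0); m[:,:200]=0; m[:,395:]=0; m[:110]=0; m[260:]=0
n,l,st,_=cv2.connectedComponentsWithStats(m.astype(np.uint8)); i=1+st[1:,4].argmax()
r=cv2.minAreaRect(P[l==i][:,:2].astype(np.float32)*1000); print(r, np.median(P[l==i][:,2]))
a=np.deg2rad(r[2]); 
w,h=r[1]
if w>h: a-=np.pi/2
a=(a+np.pi/2)%np.pi-np.pi/2
c=np.array(r[0])/1000; print("centre",c,"yaw",np.degrees(a))
# case deck
dk=(P[...,2]>.155)&(P[...,2]<.172)&(d>0); dk[:,:200]=0;dk[:,395:]=0;dk[:110]=0;dk[260:]=0
n,l,st,_=cv2.connectedComponentsWithStats(dk.astype(np.uint8)); i=1+st[1:,4].argmax()
rd=cv2.minAreaRect(P[l==i][:,:2].astype(np.float32)*1000); print("deck",rd)
ex=np.array([np.cos(a),np.sin(a)]); ey=np.array([-ex[1],ex[0]])
print("expected deck centre",(c+ex*-.046+ey*-.0475)*1000)
np.savez("pose.npz",c=c,a=a)
# tall things
t=(P[...,2]>.18)&(d>0); t[:,:200]=0;t[:,395:]=0;t[:110]=0;t[260:]=0
q=(P[t][:,:2]-c)@np.c_[ex,ey]*1000
for lo,hi in ((-200,-90),(-90,120)):
    k=(q[:,1]>lo)&(q[:,1]<hi); print(k.sum(), q[k].min(0),q[k].max(0),np.median(q[k],0))
k=q[:,1]>-90; print(np.histogram(q[k][:,1],bins=np.arange(-90,120,7)))
# crops
I=cv2.imread("pics/top0.png"); J=cv2.imread("pics/side0.png")
A=cv2.resize(I[165:245,230:380],None,fx=5,fy=5,interpolation=cv2.INTER_CUBIC)
B=cv2.resize(J[155:240,255:345],None,fx=6,fy=6,interpolation=cv2.INTER_CUBIC)
cv2.imwrite("pics/cropA.png",A); cv2.imwrite("pics/cropB.png",B)
E
```

```text
((597.714111328125, 37.8807373046875), (471.71826171875, 260.3967590332031), 79.20048522949219) 0.13033629480090758
centre [0.59771411 0.03788074] yaw -10.799514770507807
deck ((546.63623046875, 16.214645385742188), (318.7991027832031, 108.32546997070312), 79.14374542236328)
expected deck centre [ 5.43628608e+02 -1.58824677e-01]
40 [ -90.33327962 -131.34183837] [ -74.38356398 -115.3507935 ] [ -82.92427192 -123.24214996]
709 [-64.89312928 -85.70743807] [-5.48416279 84.29294516] [-35.99118947  -0.31867845]
(array([ 7,  0,  0, 60, 64, 62, 33,  0,  9,  1,  0, 67, 65, 62, 31,  0,  7,
        1,  0, 74, 63, 63, 32,  0,  8,  0,  0,  0,  0]), array([-90, -83, -76, -69, -62, -55, -48, -41, -34, -27, -20, -13,  -6,
         1,   8,  15,  22,  29,  36,  43,  50,  57,  64,  71,  78,  85,
        92,  99, 106, 113]))
```

View pics/cropA.png

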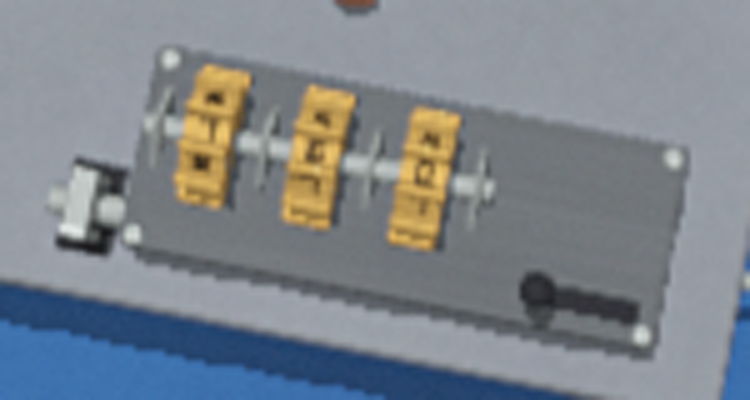

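The crop shows three wheels with tops that look like 1 or 7, then 6, then 0. I unwrap the cylinders to read the numerals and get the fin phase.

```bash
cat >> h.py <<'E'
z=np.load("pose.npz") if __import__("os").path.exists("pose.npz") else None
C=z["c"]; A=float(z["a"]); EX=np.array([np.cos(A),np.sin(A)]); EY=np.array([-EX[1],EX[0]])
AX=-.0355; YS=[.0555,-.0005,-.0565]; HZ=.168
def W(x,y,zz): # chest frame -> world
    x,y,zz=np.broadcast_arrays(x,y,zz); return np.concatenate([C+x[...,None]*EX+y[...,None]*EY,zz[...,None]],-1)
def unwrap(n,img,k=5):
    out=[]
    for y in YS:
        s=np.arange(-.036,.036,.001/k); w=np.arange(.012,-.012,-.001/k)
        T,Y=np.meshgrid(s[::-1]/.028,w,indexing="ij")
        p=proj(n,W(AX+.028*np.sin(T),y+Y,HZ+.028*np.cos(T)).reshape(-1,3)).reshape(*T.shape,2).astype(np.float32)
        out.append(cv2.copyMakeBorder(cv2.remap(img,p[...,0],p[...,1],cv2.INTER_CUBIC),0,0,4,4,0))
    return np.hstack(out)
def phases(d):
    P=cloud("top",d).reshape(-1,3); q=(P[:,:2]-C)@np.c_[EX,EY]; th=np.arctan2(q[:,0]-AX,P[:,2]-HZ); r=np.hypot(q[:,0]-AX,P[:,2]-HZ)
    o=[]
    for y in YS:
        k=(abs(q[:,1]-y)<.011)&(r>.022)&(r<.042)&(abs(th)<1.1)
        # fin model: fit offset f (fins at f+36deg*j; clicked in: f=18deg) over grid
        g=np.radians(np.arange(0,36,.5)); h=lambda t:np.where(abs((t+np.pi/10)%(np.pi/5)-np.pi/10)<.085,.035,.028)
        f=np.degrees(g[np.argmin([np.sum(abs(h(th[k]-a)-r[k])) for a in g])]); o.append((f-18, int(k.sum())))
    return o  # deg the wheel sits past click, + = away
E
python3 - <<'E'
from h import *
print(phases(np.load("pics/top0.npy")))
U=[]
for n in("top","side"):
    im=np.mean([eyes.read_camera(n)[0] for _ in range(4)],0).astype(np.float32)
    U.append(np.clip(unwrap(n,im),0,255).astype(np.uint8))
cv2.imwrite("pics/unw1.png",np.hstack(U)); print(U[0].shape)
E
```

```text
[(np.float64(0.0), 199), (np.float64(1.0), 198), (np.float64(1.5), 199)]
(360, 384, 3)
```

View pics/unw1.png

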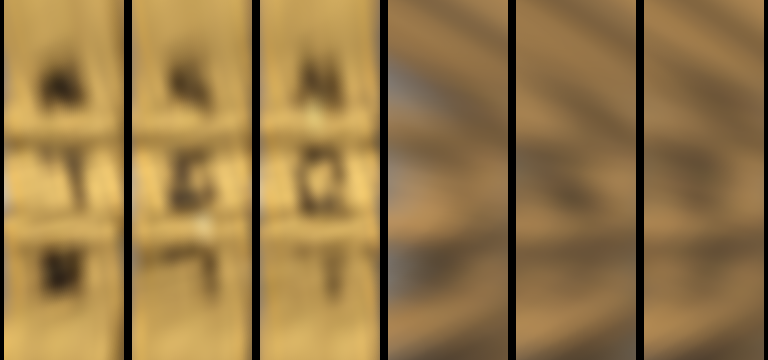

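Unwrapped top view, far / top / near numerals: the middle wheel reads 5/6/7 and the right wheel 9/0/1. The left wheel looks like 6/7/8, to be confirmed after one click. All three are clicked in, within 1.5°. My plan is to use the far finger of the open gripper, 14.5 mm thick, with its closing line along chest x, and turn the wheels one fin at a time. First I touch the deck to get the real tip height.

```bash
cat >> h.py <<'E'
def quat(flip):
    y=np.r_[EX,0]*(1 if not flip else -1); zt=np.array([0,0,-1.]); x=np.cross(y,zt)
    return R.from_matrix(np.c_[x,y,zt]).as_quat()
OFF=.0498  # TCP -> far finger middle, along chest x
def tcp(xf,y,zt): return W(xf-OFF,y,zt)
E
python3 - <<'E'
from h import *
best=None
for f in(0,1):
    q=quat(f); J=[kin.ik(tcp(*p),q) for p in((AX,YS[0],.3),(AX,YS[2],.22),(-.082,-.15,.2),(-.04,-.13,.19))]
    print(f,[None if j is None else np.round(j,2) for j in J])
    if all(j is not None for j in J):
        c=np.abs(J[0]-np.array(env.sense()["joint_pos"])).max()
        if best is None or c<best[0]: best=(c,f)
print(best); f=best[1]; np.save("flip.npy",f); q=quat(f)
env.movep(tcp(-.035,-.13,.25),q); print(env.sense()["t"])
print(env.servo_line(tcp(-.035,-.13,.215),q,.1))
print(env.servo_line(tcp(-.035,-.13,.165),q,.03,force_limit=5))
s=env.sense(); print(s["t"],s["ee_pos"],s["force"], "tip below TCP", s["ee_pos"][2]-.164)
env.servo_line(tcp(-.035,-.13,.26),q,.15)
E
```

```text
0 [array([-0.82,  0.22,  0.64,  1.75, -0.14,  1.22, -0.33]), array([-0.7 ,  0.24,  0.73,  1.93, -0.19,  1.03, -0.08]), array([-0.74,  0.18,  0.94,  2.08, -0.17,  0.96,  0.11]), array([-0.68,  0.29,  0.89,  2.  , -0.28,  0.97,  0.17])]
1 [array([-0.46,  0.2 ,  0.19,  1.72, -0.04,  1.22,  2.7 ]), array([ 0.84,  0.48, -1.22,  1.84,  0.49,  1.17,  2.4 ]), array([ 1.09,  0.37, -1.22,  1.99,  0.4 ,  1.06,  2.65]), array([ 0.99,  0.5 , -1.22,  1.91,  0.53,  1.11,  2.51])]
(np.float64(0.6553001030997895), 0)
3.125
False
False
5.4417 [ 0.49015225 -0.07393898  0.16513718] [-0.45834483 -0.16766715 -0.82741025] tip below TCP 0.001137184413219361
```

No contact at TCP height 0.165, so the open tips stand farther back than I assumed. I'll look.

Run:
```python
from h import *
q=quat(0)
print(env.sense()["tcp_rot"],q,env.tip_extent,env.sense()["grip_width"])
print(env.servo_line(tcp(-.035,-.13,.166),q,.15,force_limit=8))
print(env.servo_line(tcp(-.035,-.13,.140),q,.03,force_limit=5))
s=env.sense(); print(s["t"],s["ee_pos"],s["force"])
p,d=eyes.read_camera("side"); u=proj("side",W(-.05,-.13,.19))[0].astype(int); print(u)
c=p[u[1]-65:u[1]+65,u[0]-80:u[0]+80]
cv2.imwrite("pics/s2.png",cv2.resize(c,None,fx=4,fy=4,interpolation=cv2.INTER_CUBIC)); np.save("pics/s2.npy",d)
env.servo_line(tcp(-.035,-.13,.24),q,.15)
```

```text
[ 7.70397724e-01  6.37563459e-01 -2.29885949e-04 -3.60022858e-04] [0.77051054 0.63742725 0.         0.        ] 0.025 0.08523204232563832
False
True
7.6167 [ 0.49009659 -0.07376077  0.14839737] [-2.92556097  0.61726349  8.51447722]
[305 204]
```

View pics/s2.png

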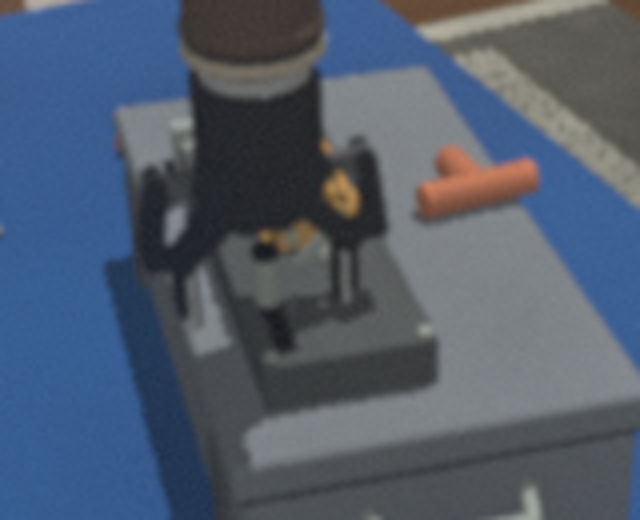

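The far finger tip appears at crop (345,300), and the gripper body sits above the handle knob at (265,250). I may have touched the knob with the palm, so I check the depth at the finger.

Run:
```python
from h import *
d=np.load("pics/s2.npy"); P=cloud("side",d)
print("deck under finger px (crop)",(proj("side",W(-.035,-.13,.164))[0]-[225,139])*4)
q=np.concatenate([(P[...,:2]-C)@np.c_[EX,EY],P[...,2:]],-1)*1000
for v in range(50,80,2):
    print(v*4,[tuple(q[139+v,225+u].astype(int)) for u in range(80,96,2)])
```

```text
deck under finger px (crop) [345.95009648 293.57900556]
200 [(np.int64(-47), np.int64(-121), np.int64(228)), (np.int64(-42), np.int64(-119), np.int64(226)), (np.int64(-23), np.int64(-63), np.int64(191)), (np.int64(-17), np.int64(-59), np.int64(188)), (np.int64(-11), np.int64(-58), np.int64(186)), (np.int64(-22), np.int64(-122), np.int64(224)), (np.int64(-22), np.int64(-141), np.int64(235)), (np.int64(-18), np.int64(-142), np.int64(235))]
208 [(np.int64(-53), np.int64(-147), np.int64(238)), (np.int64(-46), np.int64(-136), np.int64(231)), (np.int64(-37), np.int64(-119), np.int64(219)), (np.int64(-19), np.int64(-69), np.int64(188)), (np.int64(-14), np.int64(-68), np.int64(186)), (np.int64(-22), np.int64(-120), np.int64(217)), (np.int64(-23), np.int64(-141), np.int64(230)), (np.int64(-17), np.int64(-138), np.int64(226))]
216 [(np.int64(-53), np.int64(-146), np.int64(232)), (np.int64(-49), np.int64(-148), np.int64(233)), (np.int64(-41), np.int64(-136), np.int64(225)), (np.int64(-33), np.int64(-124), np.int64(216)), (np.int64(-29), np.int64(-126), np.int64(216)), (np.int64(-24), np.int64(-
[... 4063 characters left out ...]
(-135), np.int64(162)), (np.int64(-43), np.int64(-139), np.int64(163)), (np.int64(-38), np.int64(-139), np.int64(162)), (np.int64(-34), np.int64(-142), np.int64(164)), (np.int64(-29), np.int64(-142), np.int64(162)), (np.int64(-24), np.int64(-142), np.int64(162)), (np.int64(-20), np.int64(-146), np.int64(164))]
312 [(np.int64(-54), np.int64(-142), np.int64(162)), (np.int64(-50), np.int64(-145), np.int64(163)), (np.int64(-46), np.int64(-148), np.int64(164)), (np.int64(-41), np.int64(-150), np.int64(164)), (np.int64(-36), np.int64(-151), np.int64(164)), (np.int64(-31), np.int64(-150), np.int64(162)), (np.int64(-27), np.int64(-152), np.int64(163)), (np.int64(-22), np.int64(-154), np.int64(163))]
```

The finger tip touched the deck at TCP 0.148. That puts the open tips about 16 mm behind the TCP, and the far finger is 12 mm thick. Now I click the left wheel one down, the middle one up and the right one up, then look.

```bash
sed -i 's/^OFF=.*/OFF=.0486/' h.py
cat >> h.py <<'E'
Q=quat(0)
def click(i,dirn,zt=.1815,end=.004):
    s=-dirn; y=YS[i]; x0=AX+s*.026; x1=AX+s*(.006-end)
    env.servo_line(tcp(x0,y,.215),Q,.25)
    a=env.servo_line(tcp(x0,y,zt),Q,.12,force_limit=8)
    b=False if a else env.servo_line(tcp(x1,y,zt),Q,.08,force_limit=15)
    F=np.round(env.sense()["force"],1)
    env.servo_line(tcp(x1,y,.215),Q,.15)
    print(i,dirn,"blocked",a,b,F,"t",round(env.sense()["t"],1))
def look(name):
    s=env.sense()["ee_pos"]
    env.servo_line(tcp(AX-.12,0,.23),Q,.3)
    im,ds=[],[]
    for _ in range(3):
        p,d=eyes.read_camera("top"); im.append(p); ds.append(d)
    print([round(float(o[0]),1) for o in phases(ds[0])], "t",env.sense()["t"])
    cv2.imwrite(name,np.clip(unwrap("top",np.mean(im,0).astype(np.float32)),0,255).astype(np.uint8))
E
python3 - <<'E'
from h import *
click(2,1); click(1,1); click(0,-1); look("pics/unw2.png")
E
```

```text
2 1 blocked False False [ 0.4 -0.2 -0.1] t 10.2
1 1 blocked False False [ 0.7 -0.5 -0.7] t 11.8
0 -1 blocked False False [ 0.8  0.  -0.3] t 13.5
[-1.0, 0.5, 0.0] t 14.2083
```

View pics/unw2.png

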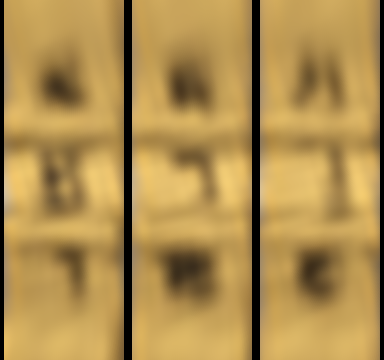

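All three clicked over: the left wheel now shows 6 with 7 below it, the middle shows 7 with 8 below, and the right shows 1 with 2 below. Left needs two more down and right one more up.

Run:
```python
from h import *
click(0,-1); click(0,-1); click(2,1); look("pics/unw3.png")
```

```text
0 -1 blocked False False [-0.   0.1 -0.4] t 16.2
0 -1 blocked False False [ 0.2  0.2 -0.6] t 17.7
2 1 blocked False False [0.7 0.2 0.8] t 19.6
[0.5, 2.0, 0.5] t 20.3667
```

View pics/unw3.png

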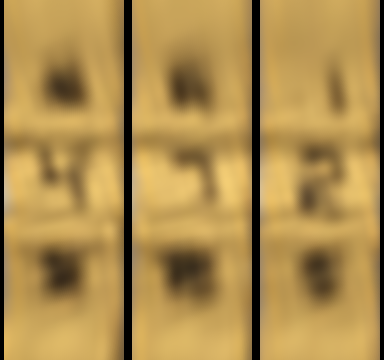

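The code 4-7-2 stands. Next I close the gripper, lower it between the right bearing plate and the post, and push the bolt to the right.

Run:
```python
from h import *
claw.clamp(); print(env.sense()["t"],env.sense()["grip_width"])
P=lambda y,z: W(-.082,y,z)
env.servo_line(P(-.1005,.245),Q,.25)
a=env.servo_line(P(-.1005,.190),Q,.06,force_limit=5); s=env.sense(); print("touch",a,s["ee_pos"],s["force"],s["t"])
z=s["ee_pos"][2]+(.004 if a else 0)
env.servo_line(P(-.1005,z),Q,.05)
b=env.servo_line(P(-.152,z),Q,.04,force_limit=15); s=env.sense()
y=(s["ee_pos"][:2]-C)@EY; print("stop",b,y,s["force"],s["t"])
env.servo_line(P(y+.006,z),Q,.05); env.servo_line(P(y+.006,.26),Q,.15); env.servo_line(W(-.24,y+.006,.26),Q,.3)
p,d=eyes.read_camera("top"); X=cloud("top",d); q=(X[...,:2]-C)@np.c_[EX,EY]
k=(X[...,2]>.18)&(d>0)&(q[...,1]<-.095)&(q[...,1]>-.2)&(abs(q[...,0]+.082)<.03)&(X[...,2]<.22)
print("post",k.sum(),np.median(q[k],0)); print([round(float(o[0]),1) for o in phases(d)],env.sense()["t"])
U=np.clip(unwrap("top",p),0,255); c=cv2.resize(p[165:245,230:380],None,fx=5,fy=5,interpolation=cv2.INTER_CUBIC)
cv2.imwrite("pics/fin.png",c)
```

```text
21.1333 -0.00016906900653039972
touch False [ 0.49860107 -0.04561295  0.19027528] [-0.43718073  0.27918468  0.24541433] 22.9833
stop True -0.14765110803977496 [0.85400098 2.48708123 1.2057722 ] 24.4167
post 41 [-0.08289449 -0.16836183]
[1.0, -0.5, 0.5] 26.125
```

View pics/fin.png

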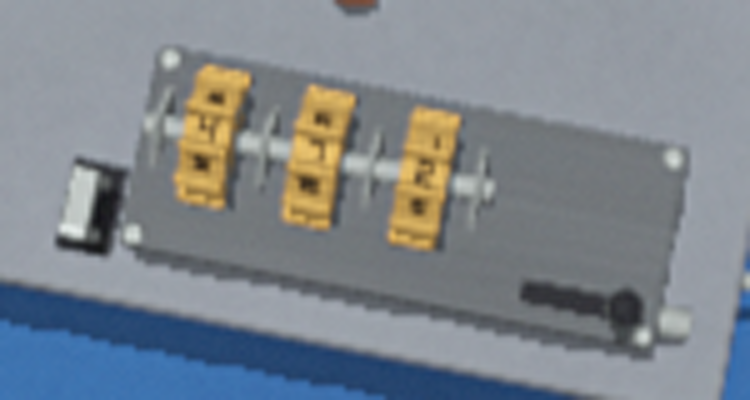

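The handle is at (625,305), fully right: the post measures y -168 mm, which is 45 mm of travel. The bolt is out of the staple, the wheels read 4-7-2, and the arm is clear.

```bash
python3 -c "
from station import env
print(env.sign_off())"
```

```text
the job is handed in; nothing more can be done
None
```

The chest is unlocked and handed in: the wheels read 4-7-2, the bolt is drawn the full 45 mm clear of the staple, and I saw no sign of the loose parts being touched, though I didn't measure them afterwards.

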